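Blow off the carved printing block at the bench-mounted air gun

ROBOT

A 7-joint arm with a two-finger parallel gripper is mounted at the origin on the work surface. World frame = base frame: x ahead of the robot, y to its left, z up, the work surface at z = 0. Lengths are in m, angles in rad, forces in N, time in s.
With the tool pointing down it reaches from about 0.4 to 0.85 m from the base axis. Payload 4.5 kg.
Tool frame: the origin (TCP) lies between the finger pads; the fingertips stand env.tcp_to_tips ahead of it and the grasp point (between the pads) lies 11 mm behind it (env.tcp_to_tips is the distance from the TCP to the fingertips, in m); z points along the fingers, y is the line along which they close (so a half turn about z gives the same grasp; the last joint's range is limited). The gripper opens to 85 mm and grips with 20 to 120 N. Pads are 22 mm wide; open, the fingers measure 114 mm over their backs; the gripper's body (76 mm by 85 mm) begins 54 mm behind the grasp point. The pads swing forward as they close: fully open they stand 13 mm farther back than shut.
Start: joints at [1.201, 0.689, -0.195, 1.565, 0.157, 0.902, -0.215], TCP at [0.246, -0.575, 0.239] pointing down, gripper open.
Joint ranges: [-3.01, 3.01], [-0.46, 2.08], [-1.47, 1.51], [0.13, 2.56], [-1, 4.14], [0.04, 2.09], [-2.66, 2.66]. Speed limits (rad/s): [2.57, 2.57, 3.14, 3.14, 3.14, 3.14, 3.14].

INTERFACE

Orientations are given as a rotation vector (axis times angle).
In Python, from workcell import sensors, vision, finish_job, env gives the robot as it stands.
- The arm moves only by the tool step_arm, never from a script. Its argument "plan" is a list that holds one entry, the list of rows, each a list of 7 numbers: the shift along the tool's x, y, z in mm, then the turn, a rotation vector about the tool's x, y, z in rad, then the finger opening in mm, from 0 to 85.4. In form: [[[tx, ty, tz, wx, wy, wz, fingers], ...]]. A call has 1 to 20 rows; each row shifts and turns the commanded pose from where the row before left it, along the tool's axes as they then stand; what a row does not reach is not made up. A row lasts 1/10 s, in which the tool goes at most 50 mm and 8.59 degrees, less where a joint would pass 70% of its speed; a pose out of reach is approached as far as the arm can. A call is refused whole if a number of a shift passes 50 or a number of a turn 0.15, either way. A call with a gripper value outside its range is refused whole. The fingers move at their own pace and stop on an object; the grip force is fixed at half the most. Time passes only in rows, so rows that do not move let the fingers close. It gives the time, the measured TCP pose, the force, the opening and the grip force at its end, in the units of the state.
- sensors.read_state(): the state, without advancing time (a new reading comes with each control period).
- vision.get_image(name): name is "scene" or "top" or "wrist"; returns a dict with "color" (420x560x3 uint8, red, green, blue), "intrinsics" (3x3 intrinsics, pixels), "D" ([k1, k2, p1, p2, k3] as OpenCV has them; the pictures are not rectified), "origin" and "attitude" of the camera in the world. Camera axes: x right, y down, z forward; pixel columns grow to the right and rows downward; lengths in m; the calibration is good to about 2 mm. A picture is of the moment at which its call begins. There is no depth.
- finish_job(): hands the job in; it is judged then, once.
The state is a dict: "time": time; "joints": joint angles; "joint_velocities": joint speeds; "joint_efforts": joint torques, N m; "eef_pos": TCP position; "orientation": TCP orientation; "ft_force": force on the tool from outside, world axes, zero at the start; "moment": the same for the moment, N m; "gripper_width": finger opening in m; "finger_force": force on a finger pad.
Only numpy, scipy, OpenCV 4.12 (cv2) and the standard library are available. Lean on these libraries where they do the work, as an engineer would, in place of code of your own. Each camera call takes 0.05 s, during which the arm holds its last target. There are 200 camera calls.

TASK

Take the oblong carved block out of the block tray and lower it gently, carved face still up and not dropped, onto the cork bed in front of the air gun's nozzle, lengthwise between the two fences and covering the bed evenly. Only when it lies there released, squeeze the gun's trigger all the way towards the grip, hold it for about a second and let it spring fully back. Leave the block on the bed, and leave the other two blocks and the bottle, jar, tin and ink roller where they are.

Things in the scene. Friction and masses are not known exactly. Their poses are not given: they have to be found in the camera images.
- stand: Fixed air blow-gun station, left or right, yaw varies. Base 110 (x) by 275 (y, -135 to +140) by 10 mm, origin at its underside. Gun upside down along y, blowing to +y: body 24 mm thick, axis 50 mm up, y -120 to -22; nozzle tube on to y=+42. Black grip stands up at x=0, y=-105, 22 (x) by 24 (y) mm, top 153 mm up, brass stub to 163. Trigger on its +y side. Bed at y=+90.
- bed (a point): Centre of the cork bed's top, 14 mm up; axes as the station's. Bed 44 (x) by 64 mm (y). Fences across both ends, as wide as bed and block (44 mm), 8 mm thick, inner faces at y=-36 and +36 mm, rising 42 mm above the bed, higher than the block; the gun-side one is two posts with a gap for the air. Both x sides are open: base goes on flat 33 mm beyond the bed, 4 mm lower.
- grip (a point): Point in the middle of the gun's upright black grip, 118 mm above the bench, a good height to pinch grip and trigger together from above; axes as the station's. Grip faces are 12 mm from it in -y and +y.
- trigger_pad (a point): Middle of the outer (+y) face of the steel trigger, 118 mm up at rest; 36 mm from the grip point in +y at rest, so grip and trigger measure 48 mm across. The trigger is 13 mm wide (x), 8 mm thick, its top 138 mm up, its hinge 66 mm up below it.
- trigger (a joint): Trigger angle in rad: 0 sprung out (at rest), 0.26 fully squeezed against its stop (then about 34 mm across grip and trigger). Needs about 5 to 12 N at the pad.
- tray: Fixed wooden block tray, position and yaw vary, it may be left or right: floor 150 (x) by 180 (y) by 6 mm, origin at its underside. Four upright walls 6 mm thick along x, to 42 mm above the bench, make three lanes 52 mm wide centred at y=-58, 0 and +58 mm; the lanes are open at both x ends.
- oblong_block: The block to blow off: cork-brown board with a grey carved top, 66 long (x) by 44 wide (y) by 30 mm high, about 80 g, origin at centre of underside. Starts in one of the three lanes, lying lengthwise along it, its sides 4 mm from the walls and its top 6 mm below theirs, so only its ends are free to grip there.
- square_block: Other block in the tray, 44 by 44 by 30 mm, same materials, origin under its centre. Leave alone.
- round_block: Other block in the tray, round, 44 mm in diameter, 30 mm high, same materials, origin under its centre. Leave alone.
- bottle: White bottle, 56 mm in diameter, 150 mm tall, origin under its centre; stands loose between tray and station, nearer to or further from the robot. Leave alone.
- jar: Small ink jar, 50 mm in diameter, 45 mm tall, origin under its centre, loose, between tray and station. Leave alone.
- tin: Ink tin, 68 mm in diameter, 50 mm tall, origin under its centre, loose, beside the station on its +x side. Leave alone.
- brayer: Ink roller lying beyond the tray's +x end: roller 38 mm in diameter and 90 mm long along y at its origin, handle out along +x to 123 mm; total 102 mm wide, 40 mm high. Leave alone.
Not all that is in view belongs to the job. What is shaped like the oblong_block but blue, green or red is not meant.

How it is judged:
By the outcome, as a careful person would: the job done as asked, in the order asked, and still so for the second after the job is handed in, with the robot touching nothing.
It also fails if it takes over 67 s, if anything falls off the work surface, if the arm or the gripper's body presses on something with over 40 N, if the wrist force passes 120 N, or if a joint passes its speed limit or range.

## Working session

There is one attempt and no reset: what is moved stays moved. The work goes in short steps, Python scripts to look and compute and a tool call to move; the robot and the scene stay as the last step left them, time stands still between calls to the robot, and variables do not carry over. Pictures are saved under pics/ and viewed, at most 10 in all, crops included, and the job is handed in when it is done.

Besides the shell and the picture viewer there is one more tool, called after ">>>" by a JSON object that holds its "name" and its "arguments". step_arm: Moves the arm, as the interface text tells. Its arguments: {"type":"object","properties":{"plan":{"type":"array","items":{"type":"array","items":{"type":"array","items":{"type":"number"}}}}},"required":["plan"]}

```bash
mkdir -p pics; cat > h.py <<'E'
import numpy as np,cv2
from scipy.spatial.transform import Rotation as R
from workcell import sensors,vision,finish_job,env
def cam(n):
    d=vision.get_image(n); return d
def rot(d):
    a=np.array(d["attitude"],float)
    return a if a.shape==(3,3) else (R.from_rotvec(a).as_matrix() if a.size==3 else R.from_quat(a).as_matrix())
def ray(d,uv):
    uv=np.array(uv,float).reshape(-1,1,2)
    p=cv2.undistortPoints(uv,np.array(d["intrinsics"]),np.array(d["D"])).reshape(-1,2)
    return np.c_[p,np.ones(len(p))]@rot(d).T
def onz(d,uv,z):
    r=ray(d,uv);o=np.array(d["origin"]);return o+r*((z-o[2])/r[:,2])[:,None]
def proj(d,P):
    M=rot(d).T;rv=cv2.Rodrigues(M)[0];t=-M@np.array(d["origin"])
    return cv2.projectPoints(np.array(P,float).reshape(-1,1,3),rv,t,np.array(d["intrinsics"]),np.array(d["D"]))[0].reshape(-1,2)
def save(d,n): cv2.imwrite("pics/"+n,d["color"][:,:,::-1])
E
python3 - <<'E'
from h import *
for n in("top","scene"):
    d=cam(n);save(d,n+"0.png");print(n,d["origin"],d["attitude"],d["intrinsics"])
    import pickle;pickle.dump(d,open(n+"0.pkl","wb"))
s=sensors.read_state();print(s,env.tcp_to_tips)
E
```

```text
top [ 0.41490642 -0.00613846  1.3275797 ] [-2.17736532  2.17707757 -0.09551323] [[529.35449253   0.         282.86862365]
 [  0.         529.35449253 200.53103446]
 [  0.           0.           1.        ]]
scene [1.18892517 0.50666582 1.07930754] [-1.15096209 -2.42681616  0.9081329 ] [[501.93162328   0.         275.9199195 ]
 [  0.         501.93162328 206.13738251]
 [  0.           0.           1.        ]]
{'time': 0.1, 'joints': array([ 1.20083368,  0.68993149, -0.19449248,  1.56624085,  0.15729374,
        0.90254538, -0.21512987]), 'joint_velocities': array([ 0.00027118, -0.00248356,  0.00060449, -0.00247679,  0.00069738,
       -0.00029826, -0.00071195]), 'joint_efforts': array([-4.00183053e-03, -5.40605414e+01, -1.27127588e+00, -1.58985543e+01,
        9.53160168e-03,  4.36787304e-03, -8.23867481e-07]), 'eef_pos': array([ 0.24526435, -0.57422704,  0.23854376]), 'orientation': array([-3.07615070e+00, -6.29628205e-01,  7.64080863e-04]), 'ft_force': array([0.7249111 , 0.20070179, 0.85501301]), 'moment': array([-0.00797771,  0.02046732,  0.04829434]), 'finger_force': 0.0, 'gripper_width': 0.08524917580168104} 0.008
```

View pics/top0.png

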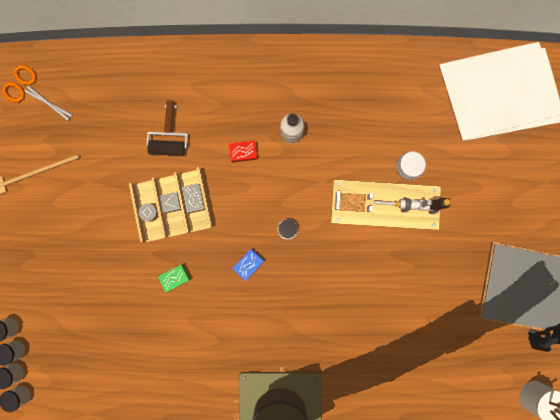

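View pics/scene0.png

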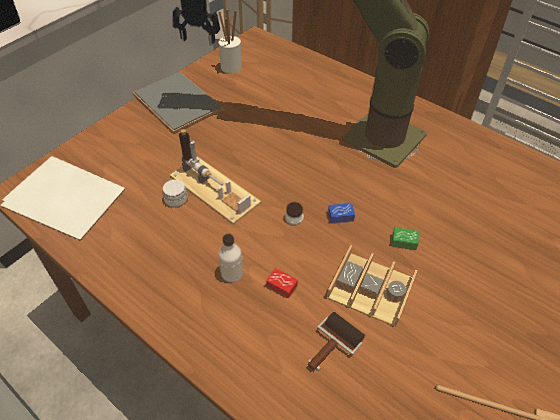

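The top view shows the tray at about (171,205), with round (148,212), square (170,202) and oblong (194,197) blocks. The station is at about (386,205) with its bed at (352,203), bottle (292,127), jar (288,229), tin (411,165). The scene view agrees.

```bash
cat > m.py <<'E'
from h import *
import pickle
d=pickle.load(open("top0.pkl","rb"));im=d["color"];hsv=cv2.cvtColor(im,cv2.COLOR_RGB2HSV)
for p in [(150,180),(340,225),(380,190),(352,203),(194,197),(100,300),(190,190)]: print(p,hsv[p[1],p[0]],end=' ')
print()
m=cv2.inRange(hsv,(14,40,150),(32,175,255))
def comp(m,x0,x1,y0,y1,z,name,close=9):
    q=np.zeros_like(m);q[y0:y1,x0:x1]=m[y0:y1,x0:x1]
    q=cv2.morphologyEx(q,cv2.MORPH_CLOSE,np.ones((close,close)))
    cs,_=cv2.findContours(q,cv2.RETR_EXTERNAL,cv2.CHAIN_APPROX_NONE)
    c=max(cs,key=cv2.contourArea)
    P=onz(d,c.reshape(-1,2),z)[:,:2]
    r=cv2.minAreaRect((P*1000).astype(np.float32))
    print(name,"px",cv2.boundingRect(c),"rect mm",np.round(r[0],1),np.round(r[1],1),round(r[2],2))
comp(m,320,450,170,240,.010,"base")
comp(m,120,225,160,250,.042,"tray")
g=cv2.inRange(hsv,(0,0,60),(179,70,255))
comp(g,182,210,175,220,.036,"oblong",3)
comp(g,160,182,185,220,.036,"square",3)
comp(g,136,160,195,228,.036,"round",3)
k=cv2.inRange(hsv,(5,120,60),(16,255,235))
cv2.imwrite("pics/z.png",np.hstack([cv2.resize(im[160:250,120:220,::-1],None,fx=4,fy=4,interpolation=2),cv2.resize(im[170:235,325:455,::-1],(400,360)[:1]+(200,),interpolation=2) if 0 else cv2.copyMakeBorder(cv2.resize(im[175:235,325:455,::-1],None,fx=3,fy=3,interpolation=2),0,180,0,0,0)]))
E
python3 m.py
```

```text
(150, 180) [ 16 158 228] (340, 225) [ 13 188 194] (380, 190) [ 22 120 250] (352, 203) [ 16 162 230] (194, 197) [ 17  46 155] (100, 300) [ 14 191 190] (190, 190) [ 27  25 233] 
base px (330, 170, 111, 60) rect mm [ 537.  -267.4] [277.5 146.2] 86.34
tray px (128, 167, 86, 76) rect mm [516.9 270.6] [155.5 185.7] 12.68
oblong px (182, 184, 22, 29) rect mm [535.  215.5] [65.  43.8] 12.11
square px (160, 192, 20, 21) rect mm [524.1 273. ] [43.5 44. ] 11.97
round px (139, 204, 17, 17) rect mm [499.1 328.9] [39.9 40.5] 1.1
```

View pics/z.png

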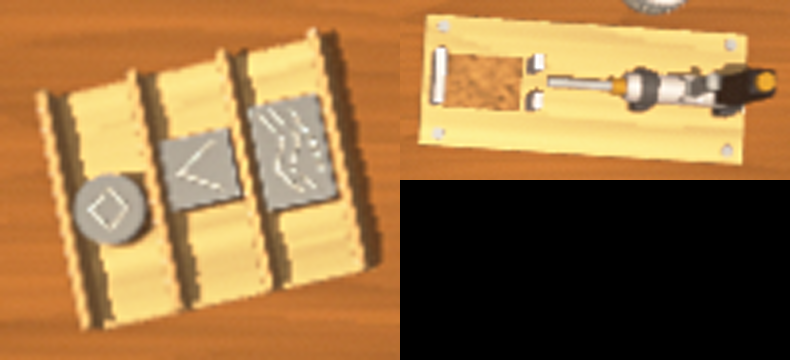

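Crops: oblong block cleanly visible in its lane (yaw about 12°). Station corners near crop pixels (428,14), (420,143), (748,35), (741,163), and cork at (443..522, 55..110).

```bash
cat > m2.py <<'E'
from h import *
import pickle
d=pickle.load(open("top0.pkl","rb"));im=d["color"];hsv=cv2.cvtColor(im,cv2.COLOR_RGB2HSV)
f=lambda p:(np.array(p)-[400,0])/3+[325,175]-1/3
C=onz(d,[f(p) for p in [(428,14),(420,143),(748,35),(741,163)]],.010)[:,:2]*1000
print(C.round(1));print([np.linalg.norm(C[a]-C[b]).round(1) for a,b in((0,1),(2,3),(0,2),(1,3))])
for a,b in((2,0),(3,1)): v=C[b]-C[a];print("yaw",np.degrees(np.arctan2(-v[0],v[1])))
K=onz(d,[f(p) for p in [(447,52),(522,56),(521,110),(444,107)]],.014)[:,:2]*1000
print("bed",K.round(1),K.mean(0),[np.linalg.norm(K[i]-K[i-1]).round(1) for i in range(4)])
yaw=np.arctan2(-(C[0]+C[1]-C[2]-C[3])[0],(C[0]+C[1]-C[2]-C[3])[1])
ey=np.array([-np.sin(yaw),np.cos(yaw)]);cen=C.mean(0);O=cen-2.5*ey
print("O",O,"bed from O",O+90*ey,"grip",O-105*ey)
print("stub top px->", onz(d,[f((765,81))],.163)*1000)
E
python3 m2.py
```

```text
[[ 583.3 -135.4]
 [ 475.3 -127.9]
 [ 566.2 -408.4]
 [ 457.7 -399.7]]
[np.float64(108.3), np.float64(108.8), np.float64(273.5), np.float64(272.4)]
yaw -3.594758646092453
yaw -3.6955947216508354
bed [[ 550.9 -150.6]
 [ 547.6 -213.5]
 [ 502.5 -212.1]
 [ 505.  -147.7]] [ 526.50962055 -180.99022659] [np.float64(46.0), np.float64(63.0), np.float64(45.2), np.float64(64.4)]
O [ 520.47514383 -270.35326479] bed from O [ 526.19694225 -180.53533216] grip [ 513.79971234 -375.14085287]
stub top px-> [[ 514.0061281  -373.91276529  163.        ]]
```

```bash
cat >> h.py <<'E'
def to(*targets):
    """targets: (x,y,z mm, tool-y heading deg); prints shifts in tool axes, translation first and then turn"""
    s=sensors.read_state();p=np.array(s["eef_pos"])*1000;M=R.from_rotvec(s["orientation"]).as_matrix()
    print("t",round(s["time"],2),"pos",p.round(1),"heading",np.degrees(np.arctan2(M[1,1],M[0,1])).round(2),"toolz",M[:,2].round(4),"j",np.round(s["joints"],2),"w",round(s["gripper_width"]*1000,1),"F",np.round(s["ft_force"],1),s["finger_force"])
    for t in targets:
        h=np.degrees(np.arctan2(M[1,1],M[0,1]));d=M.T@(np.array(t[:3])-p)
        dh=(t[3]-h+180)%360-180
        print("->",t,"shift",d.round(1),"then wz",round(-np.radians(dh),4))
        p=np.array(t[:3],float);c=np.radians(t[3]);M=np.array([[-np.sin(c),np.cos(c),0],[np.cos(c),np.sin(c),0],[0,0,-1]]).T
        M=np.c_[[-np.sin(c),np.cos(c),0],[np.cos(c),np.sin(c),0],[0,0,-1]]
        if np.linalg.det(M)<0: M[:,0]*=-1
E
python3 -c "
from h import *
to((430,-100,239,-66.9),(535,215.5,200,12.2),(535,215.5,120,12.2))"
```

```text
t 0.1 pos [ 245.3 -574.2  238.5] heading -66.86 toolz [-8.0e-04  1.5e-03 -1.0e+00] j [ 1.2   0.69 -0.19  1.57  0.16  0.9  -0.22] w 85.2 F [0.7 0.2 0.9] 0.0
-> (430, -100, 239, -66.9) shift [ 3.562e+02 -3.635e+02  1.000e-01] then wz 0.0006
-> (535, 215.5, 200, 12.2) shift [ 220.4 -249.    39. ] then wz -1.3806
-> (535, 215.5, 120, 12.2) shift [ 0.  0. 80.] then wz -0.0
```

>>> {"name": "step_arm", "arguments": {"plan": [[[22.3,-22.7,0,0,0,0,85],[22.3,-22.7,0,0,0,0,85],[22.3,-22.7,0,0,0,0,85],[22.3,-22.7,0,0,0,0,85],[22.3,-22.7,0,0,0,0,85],[22.3,-22.7,0,0,0,0,85],[22.3,-22.7,0,0,0,0,85],[22.3,-22.7,0,0,0,0,85],[22.3,-22.7,0,0,0,0,85],[22.3,-22.7,0,0,0,0,85],[22.3,-22.7,0,0,0,0,85],[22.3,-22.7,0,0,0,0,85],[22.3,-22.7,0,0,0,0,85],[22.3,-22.7,0,0,0,0,85],[22.3,-22.7,0,0,0,0,85],[22.3,-22.7,0,0,0,0,85]]]}}

```text
time: 1.7
eef_pos: [0.4311, -0.0993, 0.2392]
orientation: [-3.078, -0.63, 0.001]
ft_force: [0.3, -0.1, 0.3]
gripper_width: 0.0854
finger_force: 0.0
```

>>> {"name": "step_arm", "arguments": {"plan": [[[22,-25,4,0,0,0,85],[22,-25,4,0,0,0,85],[22,-25,4,0,0,0,85],[22,-25,4,0,0,0,85],[22,-25,4,0,0,0,85],[22,-25,4,0,0,0,85],[22,-25,4,0,0,0,85],[22,-25,4,0,0,0,85],[22,-25,4,0,0,0,85],[22,-25,4,0,0,0,85],[0,0,0,0,0,-0.138,85],[0,0,0,0,0,-0.138,85],[0,0,0,0,0,-0.138,85],[0,0,0,0,0,-0.138,85],[0,0,0,0,0,-0.138,85],[0,0,0,0,0,-0.138,85],[0,0,0,0,0,-0.138,85],[0,0,0,0,0,-0.138,85],[0,0,0,0,0,-0.138,85],[0,0,0,0,0,-0.138,85]]]}}

```text
time: 3.7
eef_pos: [0.5348, 0.2155, 0.1989]
orientation: [-1.966, -2.45, 0.001]
ft_force: [0.3, -0.9, 0.1]
gripper_width: 0.0851
finger_force: 0.0
```

```bash
python3 - <<'E'
from h import *
to((535,215.5,80,12.2))
d=cam("wrist");save(d,"w1.png")
import pickle;pickle.dump(d,open("w1.pkl","wb"))
print(d["origin"],proj(d,[[.535,.2155,.036]]))
E
```

```text
t 3.7 pos [534.8 215.5 198.9] heading 12.52 toolz [-7.e-04 -6.e-04 -1.e+00] j [-0.18  0.71 -0.49  1.75  0.44  0.8  -0.66] w 85.1 F [ 0.3 -0.9  0.1] 0.0
-> (535, 215.5, 80, 12.2) shift [1.000e-01 3.000e-01 1.189e+02] then wz 0.0056
[0.51541973 0.29820617 0.33407012] [[280.4965666  184.91833646]]
```

View pics/w1.png

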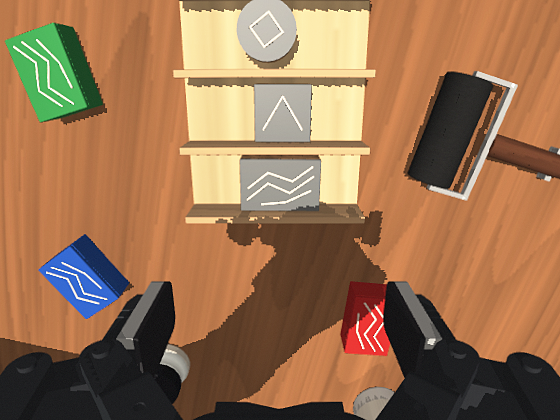

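The wrist view shows the oblong block's top spanning about (240–320, 157–211). Its centre at about (280,184) matches the predicted (280.5,184.9). I'll measure it finely.

```bash
python3 - <<'E'
from h import *
import pickle
d=pickle.load(open("w1.pkl","rb"));h=cv2.cvtColor(d["color"],cv2.COLOR_RGB2HSV)
g=cv2.inRange(h,(0,0,90),(179,60,255));q=g*0;q[150:212,232:330]=g[150:212,232:330]
q=cv2.morphologyEx(q,cv2.MORPH_OPEN,np.ones((3,3)))
c=max(cv2.findContours(q,0,1)[0],key=cv2.contourArea)
P=onz(d,c.reshape(-1,2),.036)[:,:2]*1000
print(cv2.boundingRect(c),cv2.minAreaRect(P.astype(np.float32)))
E
```

```text
(240, 159, 81, 52) ((534.4804077148438, 215.25814819335938), (65.40823364257812, 43.614620208740234), 12.520986557006836)
```

>>> {"name": "step_arm", "arguments": {"plan": [[[0,0,25,0,0,0,85],[0,0,25,0,0,0,85],[0,0,25,0,0,0,85],[0,0,25,0,0,0,85],[0,0,20,0,0,0,85],[0,0,15,0,0,0,85],[0,0,15,0,0,0,85],[0,0,10,0,0,0,85],[0,0,10,0,0,0,85],[0,0,8,0,0,0,85],[0,0,8,0,0,0,85],[0,0,8,0,0,0,85],[0,0,0,0,0,0,85]]]}}

```text
time: 5.05
eef_pos: [0.5345, 0.2155, 0.0043]
orientation: [-1.972, -2.445, 0.002]
ft_force: [0.0, -0.3, 0.7]
gripper_width: 0.0849
finger_force: 0.0
```

>>> {"name": "step_arm", "arguments": {"plan": [[[0,0,0,0,0,0,64],[0,0,0,0,0,0,60],[0,0,0,0,0,0,60],[0,0,0,0,0,0,60],[0,0,0,0,0,0,60],[0,0,0,0,0,0,60],[0,0,0,0,0,0,60]]]}}

```text
time: 5.75
eef_pos: [0.5365, 0.2163, 0.0078]
orientation: [1.972, 2.443, 0.005]
ft_force: [-0.5, -1.2, 15.0]
gripper_width: 0.0652
finger_force: 72.2
```

Tips touched the tray floor lightly (15 N), since I went 10 mm too low, but the block is held. Lifting.

>>> {"name": "step_arm", "arguments": {"plan": [[[0,0,-5,0,0,0,60],[0,0,-10,0,0,0,60],[0,0,-20,0,0,0,60],[0,0,-25,0,0,0,60],[0,0,-25,0,0,0,60],[0,0,-25,0,0,0,60],[0,0,0,0,0,0,60]]]}}

```text
time: 6.45
eef_pos: [0.537, 0.217, 0.1189]
orientation: [1.972, 2.443, 0.01]
ft_force: [0.2, 0.6, -0.7]
gripper_width: 0.0651
finger_force: 66.7
```

```bash
python3 -c "
from h import *
to((545,55,118,42),(545,55,14,42))"
```

```text
t 6.45 pos [537.  217.  118.9] heading 12.19 toolz [ 0.0056  0.0033 -1.    ] j [-0.22  0.82 -0.41  1.81  0.53  0.62 -0.75] w 65.1 F [ 0.2  0.6 -0.7] 66.69365018606186
-> (545, 55, 118, 42) shift [-160.   -26.4    0.4] then wz -0.5204
-> (545, 55, 14, 42) shift [  0.   0. 104.] then wz -0.0
```

>>> {"name": "step_arm", "arguments": {"plan": [[[-20,-3.3,0,0,0,0,60],[-20,-3.3,0,0,0,0,60],[-20,-3.3,0,0,0,0,60],[-20,-3.3,0,0,0,0,60],[-20,-3.3,0,0,0,0,60],[-20,-3.3,0,0,0,0,60],[-20,-3.3,0,0,0,0,60],[-20,-3.3,0,0,0,0,60],[0,0,0,0,0,-0.13,60],[0,0,0,0,0,-0.13,60],[0,0,0,0,0,-0.13,60],[0,0,0,0,0,-0.13,60],[0,0,20,0,0,0,60],[0,0,20,0,0,0,60],[0,0,20,0,0,0,60],[0,0,20,0,0,0,60],[0,0,15,0,0,0,60],[0,0,10,0,0,0,60],[0,0,0,0,0,0,60]]]}}

```text
time: 8.35
eef_pos: [0.542, 0.0536, 0.009]
orientation: [-1.277, -2.868, 0.003]
ft_force: [-0.0, -0.5, -1.1]
gripper_width: 0.0652
finger_force: 66.5
```

>>> {"name": "step_arm", "arguments": {"plan": [[[0,0,4,0,0,0,60],[0,0,2,0,0,0,60],[0,0,1,0,0,0,60],[0,0,0,0,0,0,60]]]}}

```text
time: 8.75
eef_pos: [0.5433, 0.0538, 0.0036]
orientation: [1.278, 2.869, 0.0]
ft_force: [0.5, 0.4, -0.9]
gripper_width: 0.0653
finger_force: 66.5
```

>>> {"name": "step_arm", "arguments": {"plan": [[[0,0,1,0,0,0,60],[0,0,0.5,0,0,0,60],[0,0,0,0,0,0,60]]]}}

```text
time: 9.05
eef_pos: [0.5432, 0.0538, 0.0019]
orientation: [1.278, 2.87, 0.0]
ft_force: [-0.2, -0.8, -0.8]
gripper_width: 0.0654
finger_force: 66.8
```

>>> {"name": "step_arm", "arguments": {"plan": [[[0,0,0,0,0,0,72],[0,0,0,0,0,0,80],[0,0,0,0,0,0,85],[0,0,-5,0,0,0,85],[0,0,-20,0,0,0,85],[0,0,-25,0,0,0,85],[0,0,-25,0,0,0,85],[0,0,-25,0,0,0,85],[0,0,0,0,0,0.143,85],[0,0,0,0,0,0.143,85],[0,0,0,0,0,0.143,85],[0,0,0,0,0,0.143,85],[0,0,0,0,0,0.143,85],[0,0,0,0,0,0.143,85],[0,0,0,0,0,0.143,85],[0,0,0,0,0,0.143,85],[0,0,0,0,0,0.143,85],[0,0,0,0,0,0.143,85]]]}}

```text
time: 10.85
eef_pos: [0.543, 0.054, 0.1022]
orientation: [-2.85, -1.321, -0.0]
ft_force: [-0.3, -0.0, 0.0]
gripper_width: 0.085
finger_force: 0.0
```

```bash
cat > blk.py <<'E'
from h import *
def block(d,guess,z,sat=60,name=None):
    h=cv2.cvtColor(d["color"],cv2.COLOR_RGB2HSV);g=cv2.inRange(h,(0,0,90),(179,sat,255))
    g=cv2.morphologyEx(cv2.morphologyEx(g,2,np.ones((3,3))),3,np.ones((5,5)))
    u=proj(d,[[guess[0]/1000,guess[1]/1000,z]])[0]
    cs=cv2.findContours(g,0,1)[0]
    c=max(cs,key=lambda c:cv2.pointPolygonTest(c,(float(u[0]),float(u[1])),True))
    P=onz(d,c.reshape(-1,2),z)[:,:2]*1000
    print("guess px",u.round(),"box",cv2.boundingRect(c),"rect",cv2.minAreaRect(P.astype(np.float32)))
E
python3 -c "
from blk import *
to((543,54,10,-48))
d=cam('top');block(d,(543,54),.030)
d=cam('wrist');save(d,'w2.png');block(d,(543,54),.030)"
```

```text
t 10.85 pos [543.   54.  102.2] heading -40.26 toolz [ 1.e-04  4.e-04 -1.e+00] j [-0.08  0.8  -0.18  1.92  0.3   0.45 -1.17] w 85.0 F [-0.3 -0.   0. ] 0.0
-> (543, 54, 10, -48) shift [-0.   0.1 92.2] then wz 0.1352
guess px [258. 195.] box (281, 117, 22, 21) rect ((710.8135375976562, -28.14032554626465), (54.51093673706055, 48.88493728637695), 77.67216491699219)
guess px [280. 226.] box (239, 170, 87, 109) rect ((542.3585205078125, 53.46819305419922), (66.0013198852539, 43.64775085449219), 41.4819221496582)
```

View pics/w2.png

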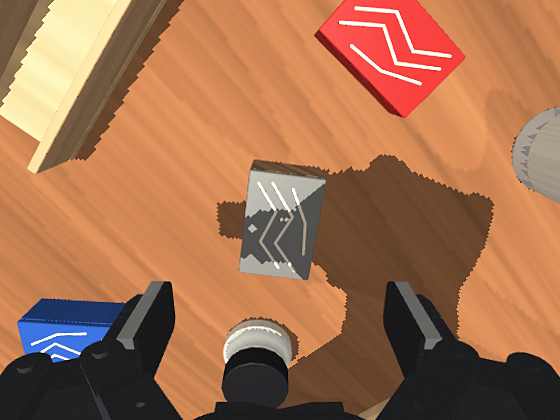

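The wrist view shows the block lying face up, centre about (282,222), yaw 41.5°, with jar, blue and red blocks clear of the fingers. I regrasp it by the sides.

>>> {"name": "step_arm", "arguments": {"plan": [[[0,0,0,0,0,0.144,85],[0,0,20,0,0,0,85],[0,0,20,0,0,0,85],[0,0,20,0,0,0,85],[0,0,15,0,0,0,85],[0,0,10,0,0,0,85],[0,0,7,0,0,0,85],[0,0,0,0,0,0,60],[0,0,0,0,0,0,50],[0,0,0,0,0,0,40],[0,0,0,0,0,0,40],[0,0,0,0,0,0,40],[0,0,0,0,0,0,40],[0,0,0,0,0,0,40]]]}}

```text
time: 12.35
eef_pos: [0.5437, 0.0539, 0.0107]
orientation: [2.934, 1.121, 0.002]
ft_force: [-0.8, -0.6, 5.4]
gripper_width: 0.0432
finger_force: 62.2
```

```bash
python3 -c "
from h import *
to()"
```

```text
t 12.35 pos [543.7  53.9  10.7] heading -48.18 toolz [ 1.6e-03  1.0e-04 -1.0e+00] j [-0.13  0.96 -0.09  1.94  0.28  0.26 -1.29] w 43.2 F [-0.8 -0.6  5.4] 62.15344190597534
```

>>> {"name": "step_arm", "arguments": {"plan": [[[0,0,-5,0,0,0,40],[0,0,-15,0,0,0,40],[0,0,-20,0,0,0,40],[0,0,-25,0,0,0,40],[0,0,-25,0,0,0,40],[0,0,-15,0,0,0,40],[0,0,0,0,0,-0.13,40],[0,0,0,0,0,-0.13,40],[0,0,0,0,0,-0.13,40],[0,0,0,0,0,-0.13,40],[0,0,0,0,0,-0.13,40],[0,0,0,0,0,-0.127,40],[0,0,0,0,0,0,40]]]}}

```text
time: 13.65
eef_pos: [0.5431, 0.0534, 0.1156]
orientation: [2.291, 2.149, 0.001]
ft_force: [0.5, -0.3, -0.4]
gripper_width: 0.043
finger_force: 61.3
```

```bash
python3 -c "
from h import *
to((526.3,-180.8,115,-3.6))"
```

```text
t 13.65 pos [543.1  53.4 115.6] heading -3.67 toolz [ 6.e-04 -1.e-04 -1.e+00] j [ 0.03  0.79 -0.36  1.91  0.51  0.54 -0.74] w 43.0 F [ 0.5 -0.3 -0.4] 61.32204294204712
-> (526.3, -180.8, 115, -3.6) shift [-234.8   -1.8    0.6] then wz -0.0012
```

>>> {"name": "step_arm", "arguments": {"plan": [[[-23.5,-0.2,0,0,0,0,40],[-23.5,-0.2,0,0,0,0,40],[-23.5,-0.2,0,0,0,0,40],[-23.5,-0.2,0,0,0,0,40],[-23.5,-0.2,0,0,0,0,40],[-23.5,-0.2,0,0,0,0,40],[-23.5,-0.2,0,0,0,0,40],[-23.5,-0.2,0,0,0,0,40],[-23.5,-0.2,0,0,0,0,40],[-23.5,-0.2,0,0,0,0,40],[0,0,0,0,0,0,40],[0,0,0,0,0,0,40]]]}}

```text
time: 14.85
eef_pos: [0.5259, -0.1809, 0.1152]
orientation: [2.295, 2.145, 0.0]
ft_force: [0.3, 0.5, -1.2]
gripper_width: 0.0432
finger_force: 61.4
```

```bash
python3 - <<'E'
from h import *
import pickle
to((526.3,-180.8,115,-3.6))
d=cam("wrist");save(d,"w3.png");pickle.dump(d,open("w3.pkl","wb"))
y=np.radians(-3.6);ex=np.array([np.cos(y),np.sin(y),0]);ey=np.array([-np.sin(y),np.cos(y),0])
B=np.array([.5263,-.1808,.014])
print(proj(d,[B+a*ex+b*ey for a,b in((.022,.032),(.022,-.032),(-.022,-.032),(-.022,.032))]).round())
print(proj(d,[B+a*ex+b*ey+[0,0,.042] for a,b in((.022,.036),(-.022,.036),(.022,.044),(-.022,.044),(.022,-.036),(-.022,-.036))]).round())
E
```

```text
t 14.85 pos [ 525.9 -180.9  115.2] heading -3.86 toolz [ 3.e-04 -2.e-04 -1.e+00] j [ 0.5   0.81 -0.42  1.87  0.57  0.58 -0.36] w 43.2 F [ 0.3  0.5 -1.2] 61.36593461036682
-> (526.3, -180.8, 115, -3.6) shift [0.1 0.4 0.2] then wz -0.0045
[[315. 162.]
 [313. 253.]
 [249. 253.]
 [246. 163.]]
[[322. 172.]
 [240. 173.]
 [323. 157.]
 [239. 158.]
 [318. 290.]
 [244. 291.]]
```

View pics/w3.png

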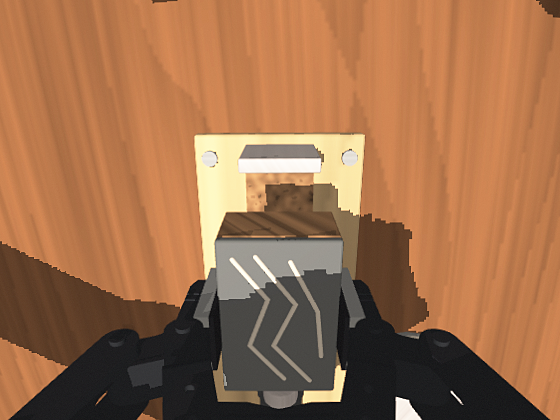

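The wrist view shows the fence top at (239–321, 158–172), matching my prediction (239–322, 157–172). The block's top face has corners at about (216,238), (343,238), (338,390), (222,390). I'll check its offset in the hand.

```bash
python3 - <<'E'
from h import *
import pickle
d=pickle.load(open("w3.pkl","rb"));
im=cv2.cvtColor(d["color"],6)
# edges along row 265 outside/ col 270
for c in (250,300):
    col=im[:,c].astype(int);print([ (r,col[r]) for r in range(230,244)],[(r,col[r]) for r in range(384,396)])
P=onz(d,[(216,238),(343,238),(338,390),(222,390)],.1345)*1000
print(P.round(1),P.mean(0),[np.linalg.norm(P[i]-P[i-1]).round(1) for i in range(4)])
E
```

```text
[(230, np.int64(73)), (231, np.int64(66)), (232, np.int64(70)), (233, np.int64(69)), (234, np.int64(63)), (235, np.int64(88)), (236, np.int64(126)), (237, np.int64(98)), (238, np.int64(65)), (239, np.int64(79)), (240, np.int64(108)), (241, np.int64(133)), (242, np.int64(144)), (243, np.int64(152))] [(384, np.int64(69)), (385, np.int64(71)), (386, np.int64(71)), (387, np.int64(71)), (388, np.int64(69)), (389, np.int64(70)), (390, np.int64(77)), (391, np.int64(103)), (392, np.int64(113)), (393, np.int64(109)), (394, np.int64(110)), (395, np.int64(109))]
[(230, np.int64(80)), (231, np.int64(71)), (232, np.int64(62)), (233, np.int64(60)), (234, np.int64(59)), (235, np.int64(54)), (236, np.int64(53)), (237, np.int64(60)), (238, np.int64(57)), (239, np.int64(67)), (240, np.int64(105)), (241, np.int64(133)), (242, np.int64(144)), (243, np.int64(150))] [(384, np.int64(71)), (385, np.int64(70)), (386, np.int64(71)), (387, np.int64(70)), (388, np.int64(71)), (389, np.int64(73)), (390, np.int64(68)), (391, np.int64(46)), (392, np.int64(44)), (393, np.int64(46)), (394, np.int64(48)), (395, np.int64(45))]
[[ 506.  -146.4  134.5]
 [ 548.7 -149.3  134.5]
 [ 546.3 -215.9  134.5]
 [ 499.9 -212.7  134.5]] [ 525.20584013 -181.085905    134.5       ] [np.float64(66.6), np.float64(42.8), np.float64(66.7), np.float64(46.5)]
```

>>> {"name": "step_arm", "arguments": {"plan": [[[0.3,0.4,10,0,0,-0.004,40],[0,0,20,0,0,0,40],[0,0,15,0,0,0,40],[0,0,10,0,0,0,40],[0,0,8,0,0,0,40],[0,0,8,0,0,0,40],[0,0,5,0,0,0,40],[0,0,4,0,0,0,40],[0,0,3,0,0,0,40],[0,0,2,0,0,0,40],[0,0,0,0,0,0,40],[0,0,0,0,0,0,40]]]}}

```text
time: 16.1
eef_pos: [0.5266, -0.1804, 0.03]
orientation: [2.287, 2.153, 0.0]
ft_force: [0.9, 0.3, 0.1]
gripper_width: 0.0431
finger_force: 61.4
```

```bash
python3 - <<'E'
from h import *
import pickle
to((526.3,-180.6,24.7,-3.6))
d=cam("wrist");save(d,"w4.png");pickle.dump(d,open("w4.pkl","wb"))
E
```

```text
t 16.1 pos [ 526.6 -180.4   30. ] heading -3.44 toolz [ 3.e-04 -1.e-04 -1.e+00] j [ 0.43  0.94 -0.31  1.9   0.67  0.41 -0.45] w 43.1 F [0.9 0.3 0.1] 61.36569678783417
-> (526.3, -180.6, 24.7, -3.6) shift [-0.2 -0.3  5.3] then wz 0.0027
```

View pics/w4.png

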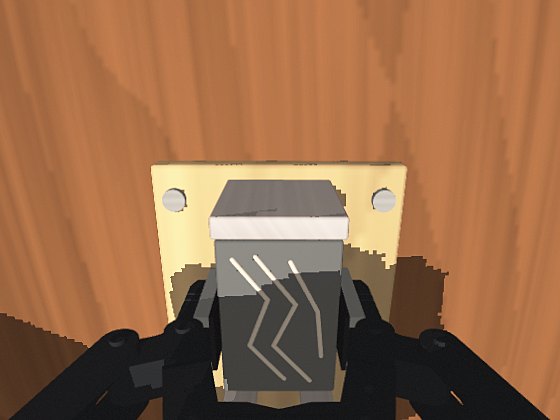

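The view shows the block between the fences. The far fence's top front edge runs (211–348, 239), the posts are at about (232,395) and (330,395), and the block is laterally centred at about 280.

```bash
python3 - <<'E'
from h import *
import pickle
d=pickle.load(open("w4.pkl","rb"));im=cv2.cvtColor(d["color"],6)
print(im[205:225,280],im[230:248,280])
P=onz(d,[(211,239),(348,239),(211,216),(348,216)],.056)*1000
print(P.round(1),P[:2].mean(0)); y=np.radians(-3.6);ey=np.array([-np.sin(y),np.cos(y)])
print("bed centre from fence",P[:2].mean(0)[:2]-36*ey,P[2:].mean(0)[:2]-44*ey)
E
```

```text
[117 119 118 118 117 117 119 117 118 118 110 140 203 228 234 239 240 238
 236 236] [231 229 228 228 229 229 232 236 230 150  90 116 130 138 141 139 137 138]
[[ 506.2 -143.4   56. ]
 [ 549.6 -146.    56. ]
 [ 507.1 -135.6   56. ]
 [ 549.6 -138.2   56. ]] [ 527.92566298 -144.68973603   56.        ]
bed centre from fence [ 525.66520427 -180.61869825] [ 525.62812843 -180.81033358]
```

>>> {"name": "step_arm", "arguments": {"plan": [[[-0.3,-0.6,2,0,0,0.002,40],[0,0,1.5,0,0,0,40],[0,0,1,0,0,0,40],[0,0,0,0,0,0,40]]]}}

```text
time: 16.55
eef_pos: [0.5258, -0.1805, 0.0251]
orientation: [-2.289, -2.151, 0.0]
ft_force: [0.5, 1.0, -0.8]
gripper_width: 0.0431
finger_force: 61.4
```

>>> {"name": "step_arm", "arguments": {"plan": [[[0,0,0.5,0,0,0,40],[0,0,0.5,0,0,0,40],[0,0,0,0,0,0,40]]]}}

```text
time: 16.85
eef_pos: [0.5259, -0.1806, 0.0247]
orientation: [2.289, 2.151, -0.0]
ft_force: [-1.2, 0.9, 4.4]
gripper_width: 0.0432
finger_force: 61.9
```

Contact at the expected height. Release and rise.

>>> {"name": "step_arm", "arguments": {"plan": [[[0,0,0,0,0,0,48],[0,0,0,0,0,0,56],[0,0,0,0,0,0,66],[0,0,0,0,0,0,75],[0,0,-5,0,0,0,75],[0,0,-15,0,0,0,75],[0,0,-25,0,0,0,75],[0,0,-30,0,0,0,75],[0,0,-30,0,0,0,75],[0,0,-30,0,0,0,75],[0,0,-30,0,0,0,75],[0,0,-30,0,0,0,75],[0,0,0,0,0,0,75]]]}}

```text
time: 18.15
eef_pos: [0.5284, -0.1807, 0.2235]
orientation: [2.285, 2.147, 0.007]
ft_force: [0.7, 0.5, 0.2]
gripper_width: 0.0751
finger_force: 0.0
```

```bash
python3 - <<'E'
from blk import *
to((513.8,-375,220,-93.6),(514.6,-363,220,-93.6))
d=cam("wrist");save(d,"w5.png");block(d,(526,-181),.044)
E
```

```text
t 18.15 pos [ 528.4 -180.7  223.5] heading -3.56 toolz [ 0.0079 -0.0018 -1.    ] j [ 0.57  0.66 -0.54  1.78  0.45  0.82 -0.25] w 75.1 F [0.7 0.5 0.2] 0.0
-> (513.8, -375, 220, -93.6) shift [-194.8   -2.5    3.7] then wz 1.5714
-> (514.6, -363, 220, -93.6) shift [  0. -12.   0.] then wz -0.0
guess px [276. 180.] box (248, 125, 55, 82) rect ((526.2830810546875, -169.75946044921875), (70.81993865966797, 45.05982208251953), 86.34759521484375)
```

View pics/w5.png

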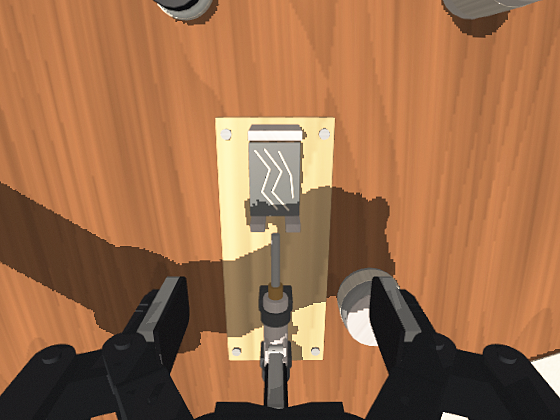

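The block lies flat on the bed between the fences, top at about (249–302, 140–215). The gun and trigger are at (275, 240–400). Now I rotate and go above the grip.

>>> {"name": "step_arm", "arguments": {"plan": [[[0,0,0,0,0,0.143,85],[0,0,0,0,0,0.143,85],[0,0,0,0,0,0.143,85],[0,0,0,0,0,0.143,85],[0,0,0,0,0,0.143,85],[0,0,0,0,0,0.143,85],[0,0,0,0,0,0.143,85],[0,0,0,0,0,0.143,85],[0,0,0,0,0,0.143,85],[0,0,0,0,0,0.143,85],[0,0,0,0,0,0.141,85],[0,0,0,0,0,0,85]]]}}

```text
time: 19.4
eef_pos: [0.525, -0.1803, 0.2183]
orientation: [3.14, -0.098, -0.004]
ft_force: [0.3, 1.2, 0.0]
gripper_width: 0.0851
finger_force: 0.0
```

```bash
python3 - <<'E'
from blk import *
to((514.1,-370.1,220,-93.6))
E
```

```text
t 19.4 pos [ 525.  -180.3  218.3] heading -93.57 toolz [-2.5e-03 -3.0e-04 -1.0e+00] j [ 0.29  0.62 -0.08  1.8   0.07  0.72 -1.46] w 85.1 F [0.3 1.2 0. ] 0.0
-> (514.1, -370.1, 220, -93.6) shift [  1.  190.1  -1.6] then wz 0.0005
```

>>> {"name": "step_arm", "arguments": {"plan": [[[0,19,0,0,0,0,85],[0,19,0,0,0,0,85],[0,19,0,0,0,0,85],[0,19,0,0,0,0,85],[0,19,0,0,0,0,85],[0,19,0,0,0,0,85],[0,19,0,0,0,0,85],[0,19,0,0,0,0,85],[0,19,0,0,0,0,85],[1,19,0,0,0,0,85],[0,0,0,0,0,0,85],[0,0,0,0,0,0,85]]]}}

```text
time: 20.6
eef_pos: [0.5148, -0.3701, 0.2189]
orientation: [-3.139, 0.098, 0.001]
ft_force: [0.2, -0.3, 0.1]
gripper_width: 0.0847
finger_force: 0.0
```

```bash
python3 - <<'E'
from blk import *
to((514.1,-370.1,109,-93.6))
d=cam("wrist");save(d,"w6.png")
y=np.radians(-3.62);ex=np.array([np.cos(y),np.sin(y),0]);ey=np.array([-np.sin(y),np.cos(y),0]);G=np.array([.5138,-.3751,0])
print(proj(d,[G+[0,0,.163],G-.012*ey+[0,0,.153],G+.012*ey+[0,0,.153],G+.036*ey+[0,0,.138]]).round())
E
```

```text
t 20.6 pos [ 514.8 -370.1  218.9] heading -93.56 toolz [-4.e-04  9.e-04 -1.e+00] j [ 0.61  0.72 -0.1   1.56  0.09  0.87 -1.16] w 84.7 F [ 0.2 -0.3  0.1] 0.0
-> (514.1, -370.1, 109, -93.6) shift [-7.000e-01  1.000e-01  1.099e+02] then wz 0.0006
[[287. 238.]
 [308. 231.]
 [266. 231.]
 [228. 221.]]
```

View pics/w6.png

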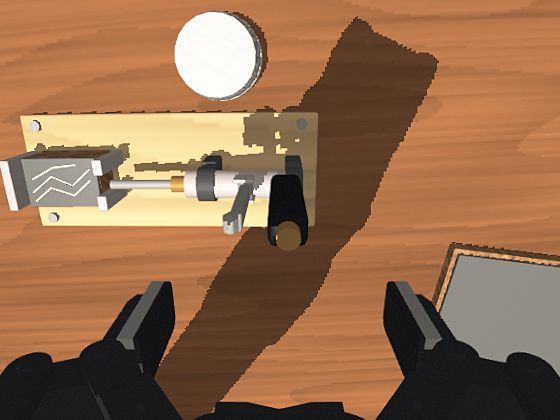

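The stub top is at (288,237) against the predicted (287,238), and the trigger tip at about (224–242, 228) sits inside the open fingers' span. Descend.

>>> {"name": "step_arm", "arguments": {"plan": [[[-0.7,0,20,0,0,0,85],[0,0,20,0,0,0,85],[0,0,20,0,0,0,85],[0,0,15,0,0,0,85],[0,0,15,0,0,0,85],[0,0,10,0,0,0,85],[0,0,10,0,0,0,85],[0,0,0,0,0,0,85]]]}}

```text
time: 21.45
eef_pos: [0.5138, -0.3695, 0.1081]
orientation: [-3.139, 0.097, 0.003]
ft_force: [-0.8, 0.8, -0.1]
gripper_width: 0.0851
finger_force: 0.0
```

>>> {"name": "step_arm", "arguments": {"plan": [[[0,0,0,0,0,0,75],[0,0,0,0,0,0,65],[0,0,0,0,0,0,58],[0,0,0,0,0,0,50],[0,0,0,0,0,0,44],[0,0,0,0,0,0,38],[0,0,0,0,0,0,34],[0,0,0,0,0,0,30]]]}}

```text
time: 22.25
eef_pos: [0.5155, -0.3694, 0.1112]
orientation: [-3.139, 0.097, -0.004]
ft_force: [-0.7, 0.4, 9.2]
gripper_width: 0.035
finger_force: 58.2
```

>>> {"name": "step_arm", "arguments": {"plan": [[[0,0,0,0,0,0,30],[0,0,0,0,0,0,30],[0,0,0,0,0,0,30],[0,0,0,0,0,0,30]]]}}

```text
time: 22.65
eef_pos: [0.5155, -0.3694, 0.1113]
orientation: [-3.139, 0.097, -0.004]
ft_force: [-0.6, 1.5, 10.2]
gripper_width: 0.0351
finger_force: 58.2
```

```bash
python3 - <<'E'
from blk import *
to()
d=cam("wrist");save(d,"w7.png")
E
```

```text
t 22.65 pos [ 515.5 -369.4  111.3] heading -93.55 toolz [ 2.3e-03  7.0e-04 -1.0e+00] j [ 0.6   0.86 -0.09  1.64  0.11  0.64 -1.18] w 35.1 F [-0.6  1.5 10.2] 58.17032553255558
```

View pics/w7.png

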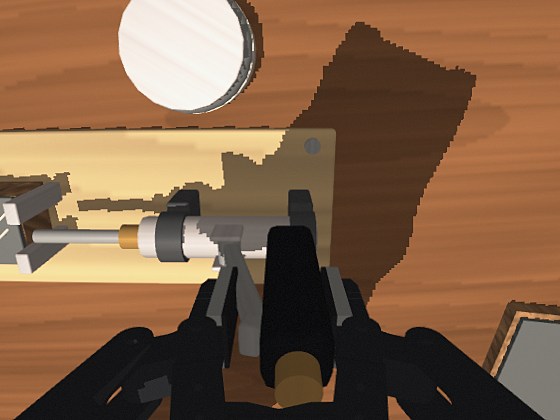

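The picture shows the trigger leaning in to the grip, pinched between the pads, with its top at about (240–261, 350). I check the angle numerically.

```bash
python3 - <<'E'
from blk import *
y=np.radians(-3.62);ey=np.array([-np.sin(y),np.cos(y),0]);G=np.array([.5138,-.3751,0])
d=cam("wrist")
P=onz(d,[(240,352),(261,352)],.138);print("top now",((P-G)@ey*1000).round(1))
w=cv2.imread("pics/w6.png");
Q=onz(d,[(270,350),(328,350)],.150);print("grip edges",((Q-G)@ey*1000).round(1),Q.round(4)[0],P.round(4)[0])
E
```

```text
top now [19.2 11.7]
grip edges [  8.2 -10.2] [ 0.5179 -0.3672  0.15  ] [ 0.5076 -0.3555  0.138 ]
```

>>> {"name": "step_arm", "arguments": {"plan": [[[0,0,0,0,0,0,28],[0,0,0,0,0,0,28]]]}}

```text
time: 22.95
eef_pos: [0.5155, -0.3694, 0.1113]
orientation: [-3.139, 0.097, -0.004]
ft_force: [-1.5, 0.5, 8.6]
gripper_width: 0.0353
finger_force: 58.2
```

The trigger's top has moved in about 20 mm (72 mm × 0.26 ≈ 19) and touches the grip face, so it is fully squeezed. Hold briefly, release, retreat upward.

>>> {"name": "step_arm", "arguments": {"plan": [[[0,0,0,0,0,0,28],[0,0,0,0,0,0,28],[0,0,0,0,0,0,40],[0,0,0,0,0,0,50],[0,0,0,0,0,0,65],[0,0,0,0,0,0,80],[0,0,0,0,0,0,85],[0,0,0,0,0,0,85],[0,0,-10,0,0,0,85],[0,0,-20,0,0,0,85],[0,0,-25,0,0,0,85],[0,0,-25,0,0,0,85],[0,0,-25,0,0,0,85],[0,0,-5,0,0,0,85],[0,0,0,0,0,0,85]]]}}

```text
time: 24.45
eef_pos: [0.5148, -0.3707, 0.2206]
orientation: [3.139, -0.098, 0.003]
ft_force: [-0.3, -0.4, -0.9]
gripper_width: 0.0847
finger_force: 0.0
```

```bash
python3 - <<'E'
from blk import *
to()
d=cam("wrist");a=cv2.imread("pics/w6.png").astype(int);b=d["color"][:,:,::-1].astype(int)
D=np.abs(a-b).max(2)>60
for n,(x0,x1,y0,y1) in dict(trigger=(215,262,170,240),block=(0,130,145,225),grip=(262,310,150,250)).items(): print(n,D[y0:y1,x0:x1].mean().round(3))
t=cam("top");block(t,(526,-181),.044,70)
import pickle
o=pickle.load(open("top0.pkl","rb"))["color"].astype(int)
E=np.abs(o-t["color"].astype(int)).max(2)>60
for n,(x,y,r) in dict(bottle=(292,127,14),jar=(288,229,12),tin=(411,165,15),brayer=(168,135,22),sq=(170,202,10),rd=(148,212,10)).items(): print(n,E[y-r:y+r,x-r:x+r].mean().round(3))
E
```

```text
t 24.45 pos [ 514.8 -370.7  220.6] heading -93.58 toolz [ 0.0021 -0.0016 -1.    ] j [ 0.61  0.72 -0.1   1.56  0.09  0.86 -1.16] w 84.7 F [-0.3 -0.4 -0.9] 0.0
trigger 0.06
block 0.017
grip 0.063
guess px [354. 201.] box (336, 191, 37, 20) rect ((525.9486694335938, -180.7667999267578), (90.36167907714844, 44.371307373046875), 86.47804260253906)
bottle 0.0
jar 0.0
tin 0.0
brayer 0.0
sq 0.0
rd 0.0
```

```bash
python3 -c "
from h import *
print(finish_job())"
```

```text
the job is handed in; nothing more can be done
None
```

I laid the oblong block carved face up on the cork bed and released it, then squeezed the trigger fully for about a second and let it spring back. The other two blocks and the bottle, jar, tin and ink roller show no movement in the top view, and I handed the job in at about 24.5 s of the 67 s allowed.

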